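# Check a painted ornament under the desk lamp

## Task

Swing the desk lamp's arm round until its light panel is over the middle of the blue painting mat, and leave it there. Then draw the green tree ornament up out of the peg rack and tip it back by half a right angle or more, so that its painted side looks up at the light. Finish still holding it like that, quite still, with its middle 10 to 20 cm above the mat and centred under the light panel; leave the other ornaments in the rack and the paint jars where they are.

Things in the scene. Friction and masses are not known exactly. Their poses are not given: they have to be found in the camera images.
- panel_end (a point): middle of the end face of the light panel, the free end of the lamp arm, 400 mm from the hinge axis. At the start the arm is swung off to the side away from the rack; it swings level, clockwise seen from above, to come over the mat (0.6 to 1.2 rad away), with a stop well past it. The hinge is stiff: the arm stays where it is left; about 1 N at the panel moves it.
- light (a point): centre of the underside of the lamp's light panel, 330 mm above the desk: a level white bar 140 mm long (its x), 46 mm wide (its y), 16 mm thick, at the free end of the arm; grip it across its width from above, or push it. Its +x points along the arm (22 mm wide, as high as the panel) to the upright hinge axis, 330 mm away, over a 22 mm post with a round white foot 180 mm across.
- mat: blue painting mat, 150 mm (its x) by 210 mm (its y), 3 mm thick, lying on the desk; origin in its middle, on the desk. Fixed.
- rack: plywood peg rack, 220 mm (its x) by 100 mm (its y), base 12 mm thick, origin under its middle, on the desk; fixed. Three places at x = -76, 0, 76 mm, an ornament standing on the base in each, painted side towards +x. Four 8 mm dowels per place, 10 mm before and behind its middle plane, at y = -16 and 16 mm, their tops 57 mm above the desk.
- tree: the ornament to take: a flat Christmas tree of plywood, 9 mm thick (its x), 80 mm wide (its y), 118 mm tall (its z), about 45 g; painted side (+x) green with red edges and a red pot, back (-x) bare plywood. Origin in the middle of its foot. At its top, in the middle, a bare hanging tab 22 mm wide, from 88 to 118 mm above the foot.
- tree_center (a point): middle of the tree ornament, 59 mm above its foot, in mid-thickness
- tree_top (a point): top edge of the tree's hanging tab, 118 mm above its foot, in mid-thickness
- house: orange house ornament with a white roof, 9 mm thick, 80 mm wide, 118 mm tall, origin in the middle of its foot; stands in another place of the rack. Leave alone.
- bell: yellow bell ornament with a white lower edge, 9 mm thick, 70 mm wide, 118 mm tall, origin in the middle of its foot; stands in another place of the rack. Leave alone.
- jar_orange: small closed paint jar, orange with a white lid, 50 mm across, 52 mm tall, origin under its middle; stands near the mat. Leave alone.
- jar_red: the same jar in red; stands near the mat. Leave alone.
Things that resemble listed ones, but are neither listed nor needed, are in the scene too. Leave any pink look-alike of the tree alone.

How it is judged:
By the outcome, as a careful person would: the job done as asked, in the order asked, and still so for the second after the job is handed in, while the arm keeps its last pose, push and grip.
It also fails if it takes over 59 s, if anything falls off the work surface, if the arm or the gripper's body presses on something with over 40 N, if the wrist force passes 120 N, or if a joint passes its speed limit or range.

## Robot

A 7-joint arm with a two-finger parallel gripper is mounted at the origin on the work surface. World frame = base frame: x ahead of the robot, y to its left, z up, the work surface at z = 0. Lengths are in m, angles in rad, forces in N, time in s.
With the tool pointing down it reaches from about 0.425 to 0.925 m from the base axis. Payload 6.8 kg.
Tool frame: the origin (TCP) lies on the centre line of the jaws, within the pads' length; the fingertips stand 14 mm ahead of it and the grasp point (between the pads) lies 5 mm behind it; z points along the fingers, y is the line along which they close (so a half turn about z gives the same grasp; the last joint's range is limited). The gripper opens to 85 mm and grips with 20 to 120 N. Pads are 22 mm wide; open, the fingers measure 114 mm over their backs; the gripper's body (76 mm by 85 mm) begins 54 mm behind the grasp point. The pads swing forward as they close: fully open they stand 13 mm farther back than shut.
Start: joints at [-1.32, 0.477, 0.022, 1.555, -0.011, 1.109, -0.083], TCP at [0.237, 0.632, 0.21] pointing down, gripper open.
Joint ranges: [-2.96, 2.96], [-0.34, 2.1], [-1.41, 1.46], [0.24, 2.44], [-1.37, 4.51], [0.17, 1.92], [-2.96, 2.96]. Speed limits (rad/s): [2.39, 2.39, 3.14, 3.14, 3.14, 3.14, 3.14].

## Interface

Orientations are given as a unit quaternion [w, x, y, z].
In Python, from station import bot gives the robot as it stands. The module is installed in compiled form; this text tells all that it offers.
- The arm moves only by the tool drive_tool, never from a script. Its argument "commands" is a list of rows, each an object with "hand": the opening, from 0 (shut) to 1 (fully open); "translation": the shift along the world's x, y, z in mm, a list of three; "angular": the turn, a rotation vector about the world's x, y, z in rad, a list of three. In form: [{"hand": hand, "translation": [tx, ty, tz], "angular": [ax, ay, az]}, ...]. A call has 1 to 12 rows; each row is the pose to reach, as a shift and turn from the pose commanded when the call began; what a row does not reach only later rows make up. A row lasts 1/8 s, in which the tool goes at most 62.5 mm and 10.7 degrees, less where a joint would pass 70% of its speed; a pose out of reach is approached as far as the arm can. A call with a gripper value outside its range is refused whole. The fingers move at their own pace and stop on an object; "force" is the grip in N (left out, the last holds). Time passes only in rows, so rows that repeat a pose let the fingers close. It gives the time, the measured TCP pose, the force, the opening and the grip force at its end, in the units of the state.
- bot.get_obs(): the state, without advancing time (a new reading comes with each control period).
- bot.read_camera(name): name is "scene" or "top" or "wrist"; returns the picture (420x560x3 uint8, red, green, blue); there is no depth.
- bot.camera_model(name): a dict with "fx", "fy", "cx", "cy" (pixels), "view" (4x4, takes a point from world to camera coordinates). Camera axes: x right, y up, looking along -z (the intrinsics and any distortion apply to the point x, -y, -z); pixel columns grow to the right and rows downward; lengths in m; the calibration is good to about 2 mm. The wrist camera is an equidistant fisheye: a pixel r from the principal point sees the ray r / f radians off the axis. A picture is of the moment at which its call begins: read the wrist's pose just before it. camera_model takes no time and is no camera call; for the wrist camera it gives the pose at the moment of the call.
- bot.hand_in(): hands the job in; it is judged then, once.
Trained networks look in the newest picture that a camera, given by its name, has taken for a name from the list of things; names that differ only in an ending like _2 or _b are one class to them, and where a whole thing is asked for, a point or a joint stands for the part that bears it (a point fixed in the world has none). Each returns a list of dicts, best first, with "score" (0 to 1); they miss things now and then, are a little off and sometimes report something else, mostly with a low value. They report only what shows in the picture. A call takes as long as a camera call. They do not tell look-alikes from the thing itself.
- bot.find_in(camera, query): "position" ([column, row] in pixels, amid what is visible of it).
- bot.outline_of(camera, query): "pixels" (420x560 bool, what is visible of it) and "position" ([column, row] in pixels, amid what is visible of it).
The state is a dict: "t": time; "q": joint angles; "joint_vel": joint speeds; "joint_torque": joint torques, N m; "eef_pos": TCP position; "tool_rot": TCP orientation; "contact_force": force on the tool from outside, world axes, zero at the start; "torque": the same for the moment, N m; "gripper_width": opening from 0.0 (shut) to 1.0 (fully open); "grasp_force": force on a finger pad.
Only numpy, scipy, OpenCV 4.12 (cv2) and the standard library are available. Lean on these libraries where they do the work, as an engineer would, in place of code of your own. Each camera call takes 0.05 s, during which the arm holds its last target. There are 200 camera calls.

## Working session

There is one attempt and no reset: what is moved stays moved. The work goes in short steps, Python scripts to look and compute and a tool call to move; the robot and the scene stay as the last step left them, time stands still between calls to the robot, and variables do not carry over. Pictures are saved under pics/ and viewed, at most 10 in all, crops included, and the job is handed in when it is done.

Besides the shell and the picture viewer there is one more tool, called after ">>>" in YAML: its name, and indented under it one key for each argument. drive_tool: Moves the arm, as the interface text tells. Its arguments: {"type":"object","properties":{"commands":{"type":"array","items":{"type":"object","properties":{"hand":{"type":"number"},"translation":{"type":"array","items":{"type":"number"}},"angular":{"type":"array","items":{"type":"number"}}}}},"force":{"type":"number"}},"required":["commands"]}

```bash
mkdir -p pics
cat > h.py <<'E'
import numpy as np, cv2
from station import bot
def snap(n,f):
    m=bot.camera_model(n); im=bot.read_camera(n); cv2.imwrite('pics/'+f,im[:,:,::-1]); return m,im
def ray(m,p,fish=False):
    V=np.array(m['view']); R=V[:3,:3]; c=-R.T@V[:3,3]
    a=(p[0]-m['cx'])/m['fx']; b=(p[1]-m['cy'])/m['fy']
    if fish:
        r=np.hypot(a,b); s=np.sin(r)/max(r,1e-9); d=np.array([a*s,-b*s,-np.cos(r)])
    else: d=np.array([a,-b,-1.])
    return c,R.T@d
def atz(m,p,z,fish=False):
    c,d=ray(m,p,fish); return c+d*(z-c[2])/d[2]
def proj(m,P):
    V=np.array(m['view']); x=V[:3,:3]@np.array(P)+V[:3,3]
    return np.array([m['cx']+m['fx']*x[0]/-x[2], m['cy']+m['fy']*-x[1]/-x[2]])
E
python3 - <<'E'
from h import *
ms={}
a=[]
for n in ('scene','top'):
    m,im=snap(n,n+'0.png'); a.append(im)
    print(n,{k:v for k,v in m.items() if k!='view'}, [x for x in m if x not in('fx','fy','cx','cy','view')], np.round(ray(m,(280,210)),3).tolist())
    for q,z in (('light',.346),('mat',.003),('rack',.012),('tree',.08),('house',.08),('bell',.08),('jar_orange',.03),('jar_red',.03),('tree_top',.13),('panel_end',.338)):
        for r in bot.find_in(n,q)[:3]:
            print(n,q,round(r['score'],2),np.round(r['position'],0),np.round(atz(m,r['position'],z),3))
print(bot.get_obs())
E
```

```text
scene {'fx': 395.95205736395815, 'fy': 395.95205736395815, 'cx': 281.13445369364126, 'cy': 216.06306704169458} [] [[1.018, -0.638, 0.726], [-0.523, 0.638, -0.566]]
scene light 0.6 [223. 219.] [ 0.61  -0.287  0.346]
scene mat 0.92 [314. 278.] [ 0.614 -0.009  0.003]
scene mat 0.61 [328. 189.] [0.397 0.383 0.003]
scene mat 0.54 [361. 207.] [0.544 0.358 0.003]
scene rack 0.69 [343. 220.] [0.542 0.247 0.012]
scene tree 0.6 [287. 185.] [0.348 0.216 0.08 ]
scene tree 0.54 [324. 192.] [0.461 0.253 0.08 ]
scene house 0.67 [363. 208.] [0.601 0.252 0.08 ]
scene bell 0.75 [342. 198.] [0.527 0.257 0.08 ]
scene jar_orange 0.94 [349. 269.] [0.681 0.05  0.03 ]
scene jar_red 0.75 [237. 270.] [ 0.459 -0.13   0.03 ]
scene tree_top 0.79 [322. 188.] [0.491 0.198 0.13 ]
scene tree_top 0.6 [286. 187.] [0.407 0.138 0.13 ]
scene panel_end 0.77 [221. 220.] [ 0.602 -0.285  0.338]
top {'fx': 521.3506173789789, 'fy': 521.3506173789789, 'cx': 284.98986456169126, 'cy': 205.15368984990354} [] [[0.402, -0.055, 1.404], [0.102, 0.0, -0.995]]
top light 0.85 [392. 213.] [ 0.509 -0.283  0.346]
top light 0.43 [157. 190.] 
[... 760 characters left out ...]
9,  0.02240809,  1.55540169, -0.01149193,
        1.10931016, -0.0830857 ]), 'joint_vel': array([-8.50289078e-05,  7.17956239e-04,  9.54198734e-05, -1.18276889e-03,
       -2.93775276e-04, -1.28761041e-03,  8.89150829e-05]), 'joint_torque': array([-1.50585079e-04, -5.96338391e+01,  1.60651155e+00, -2.81558365e+01,
        1.24549275e-02,  1.62993780e-03, -3.59507538e-06]), 'eef_pos': array([0.23702639, 0.63202906, 0.20960629]), 'tool_rot': array([-8.67095922e-07,  1.78439799e-01,  9.83950831e-01,  4.06848134e-06]), 'contact_force': array([ 0.1837846 , -1.28488868,  0.57692426]), 'torque': array([-0.03856348,  0.00919771, -0.02763794]), 'grasp_force': 0.0, 'gripper_width': 0.9973231508189443}
```

View pics/scene0.png

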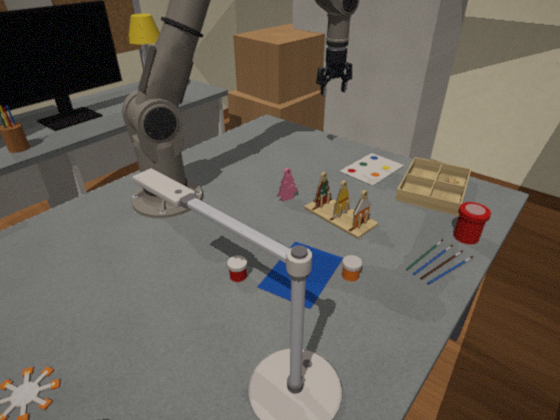

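View pics/top0.png

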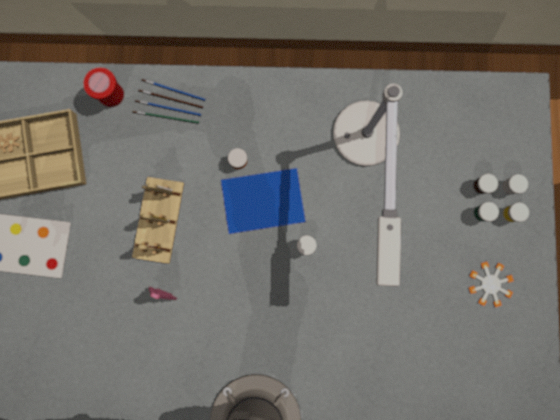

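The scene picture shows the rack at about (341,212). It holds, left to right, the green tree (322,188), yellow bell (342,198) and orange house (362,208). A pink look-alike stands free at (288,185). The lamp panel is at (160,187) in the scene picture and (390,250) in the top picture, with the hinge at top (393,92) and the mat at top (262,200).

The tree candidates are scene (322,188), which is green and in the rack, and (287,185), which is pink and outside it. The first fits the description. I'll confirm it with a crop.

Run:
```python
from h import *
s=cv2.imread('pics/scene0.png');t=cv2.imread('pics/top0.png')
a=cv2.resize(s[155:245,265:385],(800,600),interpolation=cv2.INTER_CUBIC)
b=cv2.resize(t[165:310,120:200],(330,600),interpolation=cv2.INTER_CUBIC)
cv2.imwrite('pics/crop1.png',np.hstack([cv2.resize(a,(460,600)),b]))
mt=bot.camera_model('top');msn=bot.camera_model('scene')
hsv=cv2.cvtColor(t,cv2.COLOR_BGR2HSV)
blue=cv2.inRange(hsv,(108,150,60),(125,255,255)); blue[:150]=0; blue[250:]=0;blue[:,:210]=0;blue[:,320:]=0
c=max(cv2.findContours(blue,0,2)[0],key=cv2.contourArea)
P=np.array([atz(mt,p[0],.003)[:2] for p in c.astype(float)],np.float32)
print('mat',cv2.minAreaRect(P*1000), cv2.boundingRect(c))
for q,z in (('rack',.012),('light',.346),('panel_end',.346)):
    for r in bot.outline_of('top',q)[:2]:
        c=max(cv2.findContours(r['pixels'].astype(np.uint8),0,2)[0],key=cv2.contourArea)
        P=np.array([atz(mt,p[0],z)[:2] for p in c.astype(float)],np.float32)
        print(q,r['score'],cv2.minAreaRect(P*1000),cv2.boundingRect(c))
# wood rack by color
w=cv2.inRange(hsv,(12,60,90),(28,255,255)); w[:165]=0; w[275:]=0; w[:,:125]=0; w[:,200:]=0
w=cv2.morphologyEx(w,cv2.MORPH_CLOSE,np.ones((5,5)))
c=max(cv2.findContours(w,0,2)[0],key=cv2.contourArea)
P=np.array([atz(mt,p[0],.012)[:2] for p in c.astype(float)],np.float32)
print('rackcol',cv2.minAreaRect(P*1000),cv2.boundingRect(c))
for z in (.346,.36): print('hinge',atz(mt,(393,92),z),atz(msn,(300,256),z))
print('foot',atz(mt,(365.5,133),.01),atz(msn,(295,389),.012))
```

```text
mat ((571.1431884765625, -6.8760528564453125), (145.9373779296875, 204.9903106689453), 9.79129695892334) (222, 169, 83, 64)
rack 0.57 ((512.7410278320312, 271.77081298828125), (104.75624084472656, 221.81695556640625), 82.09839630126953) (132, 178, 52, 86)
light 0.96 ((571.26025390625, -280.3328857421875), (48.39080047607422, 419.60430908203125), 87.58607482910156) (375, 84, 27, 203)
panel_end 0.83 ((571.216064453125, -278.92901611328125), (48.91189956665039, 420.0455627441406), 87.99555969238281) (376, 84, 26, 203)
rackcol ((513.62646484375, 274.53314208984375), (108.4194564819336, 220.58338928222656), 82.32880401611328) (132, 177, 52, 87)
hinge [ 0.76361398 -0.28707508  0.346     ] [ 0.76404838 -0.28222528  0.346     ]
hinge [ 0.75882539 -0.28400432  0.36      ] [ 0.77341546 -0.29530975  0.36      ]
foot [ 0.76113261 -0.28465987  0.01      ] [ 0.76655122 -0.28725028  0.012     ]
```

View pics/crop1.png

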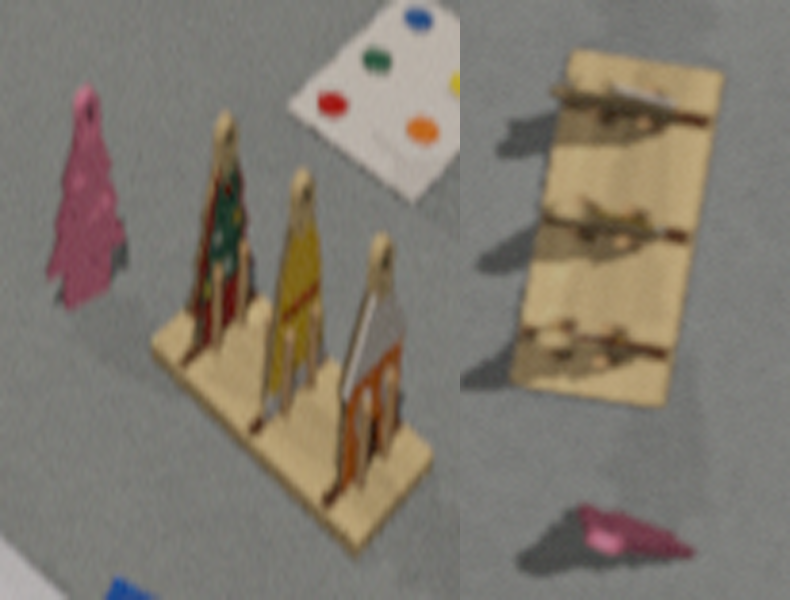

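The crop confirms it: the green tree with the red pot stands in the rack place nearest the robot, and the pink one outside the rack is the look-alike. I'll go over the lamp to its outer side first.

>>> drive_tool:
  commands:
    - {"hand": 0, "translation": [40, -20, 60], "angular": [0, 0, -0.1]}
    - {"hand": 0, "translation": [90, -70, 110], "angular": [0, 0, -0.25]}
    - {"hand": 0, "translation": [140, -120, 150], "angular": [0, 0, -0.4]}
    - {"hand": 0, "translation": [190, -170, 190], "angular": [0, 0, -0.55]}
    - {"hand": 0, "translation": [240, -220, 220], "angular": [0, 0, -0.7]}
    - {"hand": 0, "translation": [290, -270, 220], "angular": [0, 0, -0.85]}
    - {"hand": 0, "translation": [320, -325, 220], "angular": [0, 0, -1.0]}
    - {"hand": 0, "translation": [340, -380, 220], "angular": [0, 0, -1.15]}
    - {"hand": 0, "translation": [350, -440, 220], "angular": [0, 0, -1.3]}
    - {"hand": 0, "translation": [350, -500, 220], "angular": [0, 0, -1.4]}
    - {"hand": 0, "translation": [345, -560, 220], "angular": [0, 0, -1.5]}
    - {"hand": 0, "translation": [335, -620, 220], "angular": [0, 0, -1.6]}

```text
t: 2.75
eef_pos: [0.5744, 0.0763, 0.429]
tool_rot: [0.0, 0.831, 0.556, 0.0]
contact_force: [0.7, -0.0, 0.5]
gripper_width: -0.0
grasp_force: 0.0
```

Run:
```python
from h import *
o=bot.get_obs();print(o['t'],o['q'].round(3),o['eef_pos'].round(3),o['tool_rot'].round(3),o['gripper_width'])
```

```text
2.75 [-0.711  0.204  0.584  1.492 -0.112  1.478 -0.517] [0.574 0.076 0.429] [0.    0.831 0.556 0.   ] -0.0004834533739444818
```

>>> drive_tool:
  commands:
    - {"hand": 0, "translation": [-20, -50, 0], "angular": [0, 0, -0.1]}
    - {"hand": 0, "translation": [-35, -105, 0], "angular": [0, 0, -0.2]}
    - {"hand": 0, "translation": [-50, -160, 0], "angular": [0, 0, -0.3]}
    - {"hand": 0, "translation": [-70, -215, 0], "angular": [0, 0, -0.4]}
    - {"hand": 0, "translation": [-90, -270, 0], "angular": [0, 0, -0.4]}
    - {"hand": 0, "translation": [-105, -325, 0], "angular": [0, 0, -0.4]}
    - {"hand": 0, "translation": [-125, -380, 0], "angular": [0, 0, -0.4]}
    - {"hand": 0, "translation": [-144, -436, 0], "angular": [0, 0, -0.4]}
    - {"hand": 0, "translation": [-144, -436, 0], "angular": [0, 0, -0.4]}
    - {"hand": 0, "translation": [-144, -436, 0], "angular": [0, 0, -0.4]}

```text
t: 4.0
eef_pos: [0.4305, -0.3573, 0.4289]
tool_rot: [-0.0, 0.924, 0.381, 0.0]
contact_force: [0.7, 0.7, -0.8]
gripper_width: 0.0
grasp_force: 0.0
```

Run:
```python
from h import *
o=bot.get_obs();print(o['t'],o['q'].round(3),o['eef_pos'].round(3),o['tool_rot'].round(3),o['contact_force'])
```

```text
4.0 [-0.184  0.199  0.938  1.55  -0.161  1.474 -0.028] [ 0.43  -0.357  0.429] [-0.     0.924  0.381  0.   ] [ 0.72488888  0.7223294  -0.79158208]
```

Run:
```python
import numpy as np
for d in (180,175,168,161,154,147,140,135,131,128.5):
    t=np.radians(d);p=np.array([.764,-.286])+.33*np.array([np.cos(t),np.sin(t)])+.036*np.array([-np.sin(t),np.cos(t)])
    print(d,((p-[.4305,-.3573])*1000).round())
```

```text
180 [ 4. 35.]
175 [ 2. 64.]
168 [  3. 105.]
161 [ 10. 145.]
154 [ 21. 184.]
147 [ 37. 221.]
140 [ 58. 256.]
135 [ 75. 279.]
131 [ 90. 297.]
128.5 [100. 307.]
```

>>> drive_tool:
  commands:
    - {"hand": 0, "translation": [0, 0, -55], "angular": [0, 0, 0]}
    - {"hand": 0, "translation": [0, 0, -105], "angular": [0, 0, 0]}
    - {"hand": 0, "translation": [3, 35, -105], "angular": [0, 0, 0]}
    - {"hand": 0, "translation": [2, 64, -105], "angular": [0, 0, 0]}
    - {"hand": 0, "translation": [3, 95, -105], "angular": [0, 0, 0]}
    - {"hand": 0, "translation": [8, 130, -105], "angular": [0, 0, 0]}
    - {"hand": 0, "translation": [15, 165, -105], "angular": [0, 0, 0]}
    - {"hand": 0, "translation": [27, 200, -105], "angular": [0, 0, 0]}
    - {"hand": 0, "translation": [43, 232, -105], "angular": [0, 0, 0]}
    - {"hand": 0, "translation": [60, 260, -105], "angular": [0, 0, 0]}
    - {"hand": 0, "translation": [75, 279, -105], "angular": [0, 0, 0]}
    - {"hand": 0, "translation": [82, 288, -105], "angular": [0, 0, 0]}

```text
t: 5.5
eef_pos: [0.5131, -0.0675, 0.3239]
tool_rot: [0.0, 0.924, 0.383, -0.0]
contact_force: [-0.3, -0.3, 0.5]
gripper_width: 0.002
grasp_force: 0.0
```

```bash
cat >> h.py <<'E'
def lamp(f):
    m,im=snap('top',f)
    for r in bot.outline_of('top','light')[:2]:
        c=max(cv2.findContours(r['pixels'].astype(np.uint8),0,2)[0],key=cv2.contourArea)
        P=np.array([atz(m,p[0],.346)[:2] for p in c.astype(float)],np.float32)*1000
        print(r['score'],cv2.minAreaRect(P),cv2.boxPoints(cv2.minAreaRect(P)).round().tolist(),cv2.boundingRect(c))
E
python3 - <<'E'
from h import *
lamp('top1.png')
o=bot.get_obs();print(o['t'],o['q'].round(3),o['eef_pos'].round(3),o['contact_force'])
E
```

```text
0.76 ((586.1705932617188, -212.3794403076172), (48.22914123535156, 419.9432678222656), 67.3350601196289) [[383.0, -154.0], [771.0, -316.0], [789.0, -271.0], [402.0, -109.0]] (312, 84, 90, 190)
5.6 [-0.638  0.125  0.731  1.812 -0.087  1.237 -0.668] [ 0.513 -0.069  0.324] [ 0.69865899 -0.12795618  0.0266466 ]
```

View pics/top1.png

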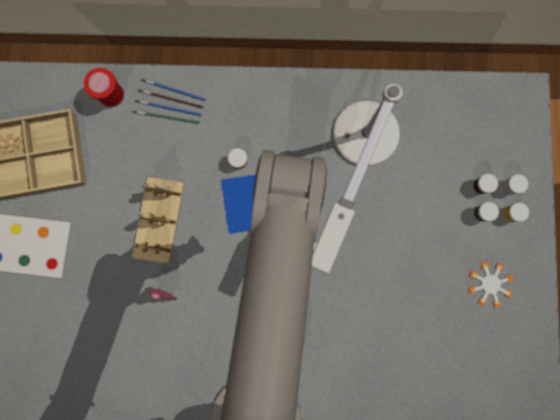

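The top picture shows the panel stopped at 157° (around (335,235)), so the tool has passed it. I'll look from the scene camera.

Run:
```python
from h import *
m,im=snap('scene','s1.png')
cv2.imwrite('pics/s1c.png',cv2.resize(im[60:300,100:400,::-1],(750,600)))
```

```text
(no output)
```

View pics/s1c.png

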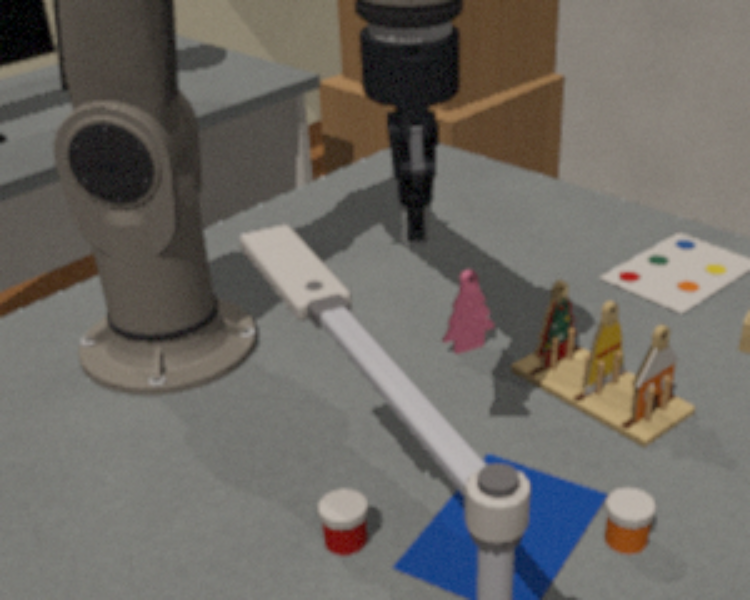

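Run:
```python
from h import *
m=bot.camera_model('scene');mt=bot.camera_model('top')
o=bot.get_obs(); p=o['eef_pos']
print(p, 'tip pred crop',(proj(m,p-[0,0,.014])-[100,60])*2.5)
t=np.radians(157.3);u=np.array([np.cos(t),np.sin(t)]);n=np.array([-np.sin(t),np.cos(t)])
for hx in ((.764,-.286),):
  for r,s in ((.4,.023),(.4,-.023),(.26,.023),(.26,-.023)):
    for z in (.346,):
      q=np.append(np.array(hx)+r*u+s*n,z); print(r,s,q.round(3),'crop',((proj(m,q)-[100,60])*2.5).round(),'top',proj(mt,q).round())
```

```text
[ 0.51225168 -0.06988002  0.32388218] tip pred crop [413.81082778 275.76375202]
0.4 0.023 [ 0.386 -0.153  0.346] crop [239. 230.] top [328. 272.]
0.4 -0.023 [ 0.404 -0.11   0.346] crop [289. 219.] top [307. 263.]
0.26 0.023 [ 0.515 -0.207  0.346] crop [297. 303.] top [355. 209.]
0.26 -0.023 [ 0.533 -0.164  0.346] crop [353. 289.] top [334. 200.]
```

Run:
```python
from h import *
m=bot.camera_model('scene')
p=np.array([.237,.632,.2096])
for d in (.014,0,-.03): print(d,proj(m,p-[0,0,d]))
a=cv2.imread('pics/scene0.png')[40:120,300:380]; b=cv2.imread('pics/s1.png')[110:190,230:310]
b=cv2.convertScaleAbs(b,alpha=2)
cv2.imwrite('pics/tips.png',np.hstack([cv2.resize(x,(400,400),interpolation=cv2.INTER_CUBIC) for x in (a,b)]))
```

```text
0.014 [332.30766514 105.66863081]
0 [332.57672175 102.06803883]
-0.03 [333.16313288  94.22051859]
```

View pics/tips.png

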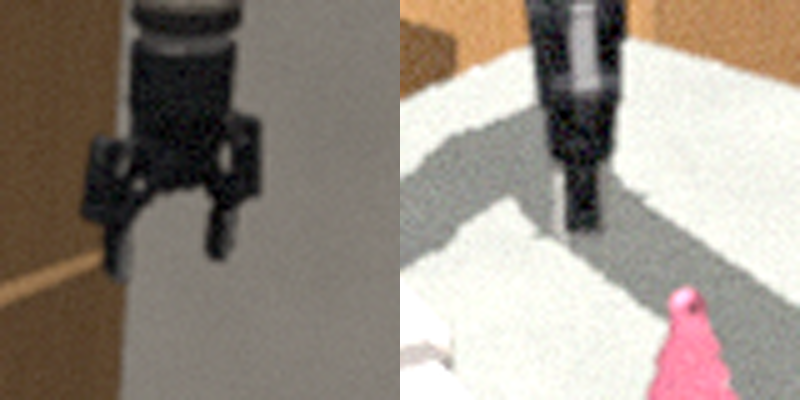

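The fingertips really sit about 30 mm higher than I assumed, so they slid over the panel. I'll go back around and push again, lower.

>>> drive_tool:
  commands:
    - {"hand": 0, "translation": [0, 0, 55], "angular": [0, 0, 0]}
    - {"hand": 0, "translation": [0, 0, 100], "angular": [0, 0, 0]}
    - {"hand": 0, "translation": [-25, -50, 100], "angular": [0, 0, 0]}
    - {"hand": 0, "translation": [-52, -100, 100], "angular": [0, 0, 0]}
    - {"hand": 0, "translation": [-79, -153, 100], "angular": [0, 0, 0]}
    - {"hand": 0, "translation": [-79, -153, 100], "angular": [0, 0, 0]}
    - {"hand": 0, "translation": [-79, -153, 45], "angular": [0, 0, 0]}
    - {"hand": 0, "translation": [-79, -153, -5], "angular": [0, 0, 0]}
    - {"hand": 0, "translation": [-79, -153, -35], "angular": [0, 0, 0]}
    - {"hand": 0, "translation": [-79, -153, -35], "angular": [0, 0, 0]}

```text
t: 6.9
eef_pos: [0.4314, -0.2223, 0.2874]
tool_rot: [-0.001, 0.925, 0.381, -0.002]
contact_force: [0.0, -0.6, 0.9]
gripper_width: 0.0
grasp_force: 0.0
```

>>> drive_tool:
  commands:
    - {"hand": 0, "translation": [15, 40, 0], "angular": [0, 0, 0]}
    - {"hand": 0, "translation": [22, 65, 0], "angular": [0, 0, 0]}
    - {"hand": 0, "translation": [33, 86, 0], "angular": [0, 0, 0]}
    - {"hand": 0, "translation": [44, 106, 0], "angular": [0, 0, 0]}
    - {"hand": 0, "translation": [55, 123, 0], "angular": [0, 0, 0]}
    - {"hand": 0, "translation": [71, 144, 0], "angular": [0, 0, 0]}
    - {"hand": 0, "translation": [79, 154, 0], "angular": [0, 0, 0]}
    - {"hand": 0, "translation": [86, 162, 0], "angular": [0, 0, 0]}
    - {"hand": 0, "translation": [86, 162, 0], "angular": [0, 0, 0]}

```text
t: 8.02
eef_pos: [0.5197, -0.0601, 0.2887]
tool_rot: [0.0, 0.924, 0.382, -0.0]
contact_force: [0.4, 0.3, -0.7]
gripper_width: 0.003
grasp_force: 0.0
```

Run:
```python
from h import *
lamp('top2.png')
m,im=snap('wrist','w2.png')
o=bot.get_obs();print(o['t'],o['q'].round(3),o['eef_pos'].round(3),o['contact_force'])
```

```text
0.63 ((692.8670654296875, -213.2218017578125), (36.53887939453125, 238.23883056640625), 43.632781982421875) [[597.0, -140.0], [762.0, -312.0], [788.0, -287.0], [624.0, -114.0]] (311, 84, 91, 76)
8.175 [-0.668  0.175  0.771  1.855 -0.132  1.165 -0.641] [ 0.519 -0.061  0.289] [ 0.61828023 -0.20353069 -0.85466524]
```

>>> drive_tool:
  commands:
    - {"hand": 0, "translation": [8, 7, 0], "angular": [0, 0, 0]}
    - {"hand": 0, "translation": [16, 13, 0], "angular": [0, 0, 0]}
    - {"hand": 0, "translation": [24, 20, 0], "angular": [0, 0, 0]}
    - {"hand": 0, "translation": [31, 26, 0], "angular": [0, 0, 0]}
    - {"hand": 0, "translation": [31, 26, 0], "angular": [0, 0, 0]}
    - {"hand": 0, "translation": [0, -5, 0], "angular": [0, 0, 0]}
    - {"hand": 0, "translation": [-50, -40, 0], "angular": [0, 0, 0]}
    - {"hand": 0, "translation": [-80, -90, 0], "angular": [0, 0, 0]}
    - {"hand": 0, "translation": [-95, -150, 0], "angular": [0, 0, 0]}
    - {"hand": 0, "translation": [-95, -210, 0], "angular": [0, 0, 0]}
    - {"hand": 0, "translation": [-95, -210, 0], "angular": [0, 0, 0]}

```text
t: 9.55
eef_pos: [0.4226, -0.2756, 0.2894]
tool_rot: [0.001, 0.926, 0.377, -0.0]
contact_force: [-0.2, -0.3, -1.2]
gripper_width: -0.001
grasp_force: 0.0
```

Run:
```python
from h import *
lamp('top3.png')
o=bot.get_obs();print(o['t'],o['q'].round(3),o['eef_pos'].round(3),o['contact_force'])
```

```text
0.79 ((653.8506469726562, -127.804931640625), (47.92753982543945, 421.3853454589844), 33.85650634765625) [[517.0, 34.0], [751.0, -316.0], [791.0, -289.0], [556.0, 61.0]] (226, 84, 176, 121)
9.65 [-0.418  0.151  0.982  1.902 -0.137  1.159 -0.176] [ 0.424 -0.271  0.289] [-0.12574471  0.86524736  0.79529357]
```

View pics/top3.png

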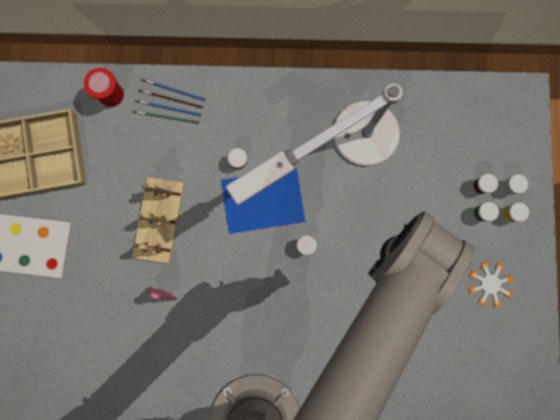

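The picture shows the panel from (232,190) to (292,155), lying over the mat. From it I get the light at (0.575,-0.010) against the mat centre at (0.571,-0.007), so the lamp is done. With the arm clear of everything here, I'll test the tilted pose at the final radius.

>>> drive_tool:
  commands:
    - {"hand": 0, "translation": [4, -4, -15], "angular": [-0.08, -0.13, 0]}
    - {"hand": 0, "translation": [8, -8, -30], "angular": [-0.17, -0.26, 0]}
    - {"hand": 0, "translation": [12, -12, -45], "angular": [-0.26, -0.4, 0]}
    - {"hand": 0, "translation": [16, -15, -60], "angular": [-0.35, -0.54, 0]}
    - {"hand": 0, "translation": [16, -15, -75], "angular": [-0.44, -0.67, 0]}
    - {"hand": 0, "translation": [16, -15, -90], "angular": [-0.523, -0.806, 0]}
    - {"hand": 0, "translation": [16, -15, -90], "angular": [-0.523, -0.806, 0]}
    - {"hand": 0, "translation": [16, -15, -90], "angular": [-0.523, -0.806, 0]}

```text
t: 10.65
eef_pos: [0.4165, -0.3258, 0.2138]
tool_rot: [0.328, 0.864, 0.371, 0.091]
contact_force: [-0.8, -0.1, 0.4]
gripper_width: -0.0
grasp_force: 0.0
```

Run:
```python
from h import *
from scipy.spatial.transform import Rotation as R
o=bot.get_obs();q=o['tool_rot'];print(o['t'],o['q'].round(3),o['eef_pos'].round(3));M=R.from_quat(q[[1,2,3,0]]).as_matrix();print(M.round(3))
m,im=snap('scene','s4.png')
p=o['eef_pos']; print('tip pred',proj(m,p+M[:,2]*.014),'if -17 along',proj(m,p-M[:,2]*.017),'if z+31',proj(m,p+M[:,2]*.014+[0,0,.031]))
cv2.imwrite('pics/tip4.png',cv2.resize(im[180:330,60:260,::-1],(800,600),interpolation=cv2.INTER_CUBIC))
```

```text
10.65 [ 0.522 -0.008 -0.216  2.404  1.216  0.387 -1.531] [ 0.417 -0.326  0.214]
[[ 0.709  0.581  0.4  ]
 [ 0.7   -0.511 -0.499]
 [-0.086  0.634 -0.769]]
tip pred [148.16861465 252.13906715] if -17 along [148.61935606 236.82858068] if z+31 [145.10546528 240.19786572]
```

View pics/tip4.png

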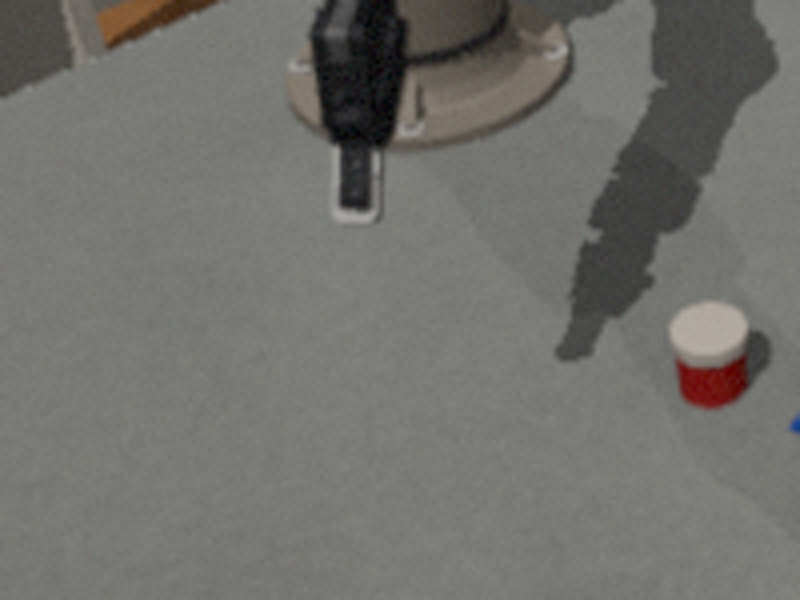

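The tip is at scene (149.5,234.5), so the real tips lie about 20 mm behind the reported TCP along the tool. The tilt also stopped at 40° near the elbow limit. I'll fit a kinematic model to the recorded poses to choose a heading that reaches.

```bash
cat > kin.py <<'E'
import numpy as np, itertools
from scipy.optimize import least_squares
from scipy.spatial.transform import Rotation as R
S=[([-1.3201,.4770,.0224,1.5554,-.0115,1.1093,-.0831],(.23703,.63203,.2096),(0,.17844,.98395,0)),
([-.711,.204,.584,1.492,-.112,1.478,-.517],(.574,.076,.429),(0,.831,.556,0)),
([-.184,.199,.938,1.55,-.161,1.474,-.028],(.43,-.357,.429),(0,.924,.381,0)),
([-.638,.125,.731,1.812,-.087,1.237,-.668],(.513,-.069,.324),(0,.924,.383,0)),
([-.668,.175,.771,1.855,-.132,1.165,-.641],(.519,-.061,.289),(0,.924,.382,0)),
([-.418,.151,.982,1.902,-.137,1.159,-.176],(.424,-.271,.289),(.001,.926,.377,0)),
([.522,-.008,-.216,2.404,1.216,.387,-1.531],(.4165,-.3258,.2138),(.328,.864,.371,.091))]
def fk(q,P,s):
    h,L1,L2,L3,yb,yt,e1,e2=P
    A=R.from_euler('ZYZ',[yb+s[0]*q[0],q[1],s[1]*q[2]])
    B=A*R.from_euler('Y',q[3]); C=B*R.from_euler('ZY',[s[2]*q[4],q[5]]); D=C*R.from_euler('Z',s[3]*q[6]+yt)
    p=np.array([0,0,h])+A.apply([e1,0,L1])+B.apply([e2,0,L2])+C.apply([0,0,L3])
    return p,D
def fit():
    best=None
    for s in itertools.product((1,-1),repeat=4):
        def f(P):
            r=[]
            for q,p,w in S:
                a,D=fk(q,P,s); r+=list((a-p)*5); r+=list((D.inv()*R.from_quat([w[1],w[2],w[3],w[0]])).as_rotvec())
            return r
        for yt in (0,1.57,3.14,-1.57):
            g=least_squares(f,[.35,.42,.4,.3,0,yt,0,0])
            if best is None or g.cost<best[0]: best=(g.cost,g.x,s,np.abs(g.fun).reshape(-1,6).max(0))
    return best
if __name__=='__main__': print(fit())
E
python3 kin.py
```

```text
(np.float64(0.007031271511203482), array([ 0.33130212,  0.52404498,  0.48858572,  0.35818024, -0.09428817,
        1.48041641,  0.00628339,  0.00918781]), (-1, -1, -1, -1), array([0.05214156, 0.03644379, 0.01243972, 0.01164152, 0.05942268,
       0.01736912]))
```

```bash
cat > ik.py <<'E'
from kin import *
b=fit(); P,s=b[1],b[2]
lo=np.array([-2.96,-.34,-1.41,.24,-1.37,.17,-2.96]);hi=np.array([2.96,2.1,1.46,2.44,4.51,1.92,2.96])
def target(az,tilt,flip=1):
    # tool z: tilt from down toward heading az ; tool y = flip*(painted normal)
    z=np.array([np.sin(tilt)*np.cos(az),np.sin(tilt)*np.sin(az),-np.cos(tilt)])
    y=flip*np.array([np.cos(tilt)*np.cos(az),np.cos(tilt)*np.sin(az),np.sin(tilt)])
    return R.from_matrix(np.c_[np.cross(y,z),y,z])
def ik(p,T,seeds,m=.04):
    best=(9,None)
    for q0 in seeds:
        g=least_squares(lambda q:np.r_[(fk(q,P,s)[0]-p)*5,(T.inv()*fk(q,P,s)[1]).as_rotvec()],np.clip(q0,lo+m+.001,hi-m-.001),bounds=(lo+m,hi-m))
        if g.cost<best[0]: best=(g.cost,g.x)
    return best
E
python3 - <<'E'
from ik import *
rng=np.random.default_rng(0)
seeds=[x[0] for x in S[:2]]+[S[6][0]]+[rng.uniform(lo,hi) for _ in range(6)]
for tl in (48,54):
  for az in (0,20,34,50,65,80,100):
    for fl in (1,-1):
      T=target(np.radians(az),np.radians(tl),fl); c=ik(np.array([.574,-.01,.17]),T,seeds)
      print(tl,az,fl,round(c[0],5),c[1].round(2))
E
```

```text
48 0 1 0.00815 [ 0.85  0.24 -0.99  2.4   2.25  0.21 -2.24]
48 0 -1 0.00815 [ 0.85  0.24 -0.99  2.4   2.24  0.21  0.91]
48 20 1 0.00099 [-0.67  0.34  0.98  2.4   4.46  0.77  2.16]
48 20 -1 0.00186 [ 1.33  0.67 -1.37  2.4   2.23  0.21  1.58]
48 34 1 0.0 [ 1.24  0.48 -1.05  2.34 -1.33  0.29  2.19]
48 34 -1 0.0 [ 1.24  0.48 -1.05  2.34 -1.33  0.29 -0.95]
48 50 1 0.0 [ 0.06  0.38  0.38  2.19 -1.33  1.    2.3 ]
48 50 -1 0.0 [ 0.85  0.41 -0.53  2.19 -1.09  0.7  -0.99]
48 65 1 0.0 [-0.02  0.5   0.51  2.03 -1.19  1.23  2.37]
48 65 -1 0.0 [ 0.43  0.45 -0.04  2.03 -1.02  1.04 -0.88]
48 80 1 0.0 [ 0.74  0.58 -0.46  1.87 -0.65  1.07  2.14]
48 80 -1 0.0 [ 1.26  1.08 -1.34  1.87  0.24  0.94 -1.77]
48 100 1 0.0 [ 0.99  0.93 -1.03  1.66 -0.02  1.23  1.83]
48 100 -1 0.0 [ 0.05  0.68  0.38  1.66 -0.84  1.55 -0.63]
54 0 1 0.02348 [ 0.75  0.23 -0.87  2.4   2.51  0.21 -2.5 ]
54 0 -1 0.02348 [ 0.73  0.22 -0.85  2.4   2.53  0.21  0.62]
54 20 1 0.00589 [-0.02  0.27  0.33  2.4   4.42  0.71  2.34]
54 20 -1 0.00589 [ 1.15  0.42 -0.98  2.4   4.27  0.31 -0.48]
54 34 1 0.0 [-0.53  0.58  1.07  2.37  4.47  1.27  2.39]
54 34 -1 0.0005 [ 1.38  0.68 -1.19  2.35 -1.33  0.21 -0.81]
54 50 1 0.0 [ 0.94  0.48 -0.58  2.21 -1.18  0.74  2.31]
54 50 -1 0.0 [ 0.55  0.42 -0.12  2.21 -1.32  0.92 -0.75]
54 65 1 0.0 [ 0.15  0.53  0.36  2.04 -1.22  1.26  2.44]
54 65 -1 0.0 [ 0.86  0.56 -0.51  2.04 -0.9   0.93 -0.91]
54 80 1 0.0 [ 0.76  0.64 -0.44  1.86 -0.72  1.13  2.22]
54 80 -1 0.0 [ 0.43  0.59 -0.02  1.86 -0.91  1.28 -0.77]
54 100 1 0.0 [ 0.31  0.71  0.06  1.63 -0.75  1.52  2.44]
54 100 -1 0.0 [ 0.23  0.71  0.16  1.63 -0.8   1.55 -0.66]
```

Run:
```python
from ik import *
a=np.radians(-7.9)
for fl in (1,-1):
    T=target(a,0.,fl)
    for q0 in (S[0][0],S[1][0]):
        c=ik(np.array([.438,.283,.09]),T,[q0]); print('grasp',fl,round(c[0],5),c[1].round(2))
    for az in (50,65,80):
        T2=target(np.radians(az),np.radians(54),fl)
        # path continuation
        q=c[1]; ps=[([.438,.283,.3],0,-7.9),([.55,.1,.5],0,20),([.45,-.15,.5],0,45),([.433,-.105,.2],.3,az),([.433,-.105,.2],.942,az),([.574,-.01,.17],.942,az)]
        for p,tl,z in ps:
            c2=ik(np.array(p),target(np.radians(z),tl,fl),[q]); q=c2[1]; print(fl,az,p,round(c2[0],5),q.round(2))
```

```text
grasp 1 0.0 [-0.77  0.38  0.12  2.03 -0.06  0.74 -0.74]
grasp 1 0.0 [-0.95  0.4   0.34  2.03 -0.19  0.75 -0.63]
1 50 [0.438, 0.283, 0.3] 0.0 [-1.23  0.15  0.62  1.83 -0.09  1.19 -0.71]
1 50 [0.55, 0.1, 0.5] 0.0 [-0.76  0.14  0.56  1.41 -0.07  1.61  0.15]
1 50 [0.45, -0.15, 0.5] 0.0 [-0.34 -0.05  0.54  1.59  0.02  1.6   0.99]
1 50 [0.433, -0.105, 0.2] 0.0 [-0.    0.06  0.39  2.19 -0.41  0.87  1.53]
1 50 [0.433, -0.105, 0.2] 0.0 [ 1.82  0.63 -1.2   2.29 -0.54  0.76  1.98]
1 50 [0.574, -0.01, 0.17] 0.0 [ 1.32  0.71 -1.07  2.21 -0.76  0.46  1.98]
1 65 [0.438, 0.283, 0.3] 0.0 [-1.23  0.15  0.62  1.83 -0.09  1.19 -0.71]
1 65 [0.55, 0.1, 0.5] 0.0 [-0.76  0.14  0.56  1.41 -0.07  1.61  0.15]
1 65 [0.45, -0.15, 0.5] 0.0 [-0.34 -0.05  0.54  1.59  0.02  1.6   0.99]
1 65 [0.433, -0.105, 0.2] 0.0 [ 0.07  0.11  0.33  2.14 -0.41  0.96  1.79]
1 65 [0.433, -0.105, 0.2] 0.0 [ 0.07  0.54  0.85  2.13 -1.08  1.58  2.67]
1 65 [0.574, -0.01, 0.17] 0.0 [-0.08  0.6   0.66  2.04 -1.31  1.41  2.49]
1 80 [0.438, 0.283, 0.3] 0.0 [-1.23  0.15  0.62  1.83 -0.09  1.19 -0.71]
1 80 [0.55, 0.1, 0.5] 0.0 [-0.76  0.14  0
[... 1081 characters left out ...]
.12  1.59  0.09  1.6  -2.22]
-1 65 [0.433, -0.105, 0.2] 0.0 [-0.29  0.13  0.72  2.14 -0.47  0.98 -1.3 ]
-1 65 [0.433, -0.105, 0.2] 0.0 [ 0.32  0.44  0.54  2.13 -1.    1.45 -0.55]
-1 65 [0.574, -0.01, 0.17] 0.0 [ 0.26  0.51  0.23  2.04 -1.18  1.21 -0.72]
-1 80 [0.438, 0.283, 0.3] 0.07427 [-1.5   0.6   1.42  1.79 -0.76  1.5  -2.92]
-1 80 [0.55, 0.1, 0.5] 0.0 [-1.28  0.29  1.29  1.41 -0.28  1.64 -2.81]
-1 80 [0.45, -0.15, 0.5] 0.0 [-0.99 -0.1   1.12  1.59  0.09  1.6  -2.22]
-1 80 [0.433, -0.105, 0.2] 0.0 [-0.23  0.18  0.67  2.08 -0.45  1.07 -1.06]
-1 80 [0.433, -0.105, 0.2] 0.0 [ 0.54  0.48  0.19  1.98 -0.78  1.47 -0.58]
-1 80 [0.574, -0.01, 0.17] 0.0 [ 0.25  0.6   0.21  1.86 -1.    1.37 -0.71]
```

```bash
cat > delta.py <<'E'
import sys
from h import *
from scipy.spatial.transform import Rotation as R
def target(az,tilt):
    a,t=np.radians([az,tilt]); z=np.array([np.sin(t)*np.cos(a),np.sin(t)*np.sin(a),-np.cos(t)]); y=np.array([np.cos(t)*np.cos(a),np.cos(t)*np.sin(a),np.sin(t)])
    return R.from_matrix(np.c_[np.cross(y,z),y,z])
def cur():
    o=bot.get_obs(); q=o['tool_rot']; return o,R.from_quat(q[[1,2,3,0]])
def delta(p,az,tilt):
    o,C=cur(); print('t',round(o['t'],2),'q',o['q'].round(2),'d',((np.array(p)-o['eef_pos'])*1000).round(1),(target(az,tilt)*C.inv()).as_rotvec().round(3))
E
python3 - <<'E'
from delta import *
delta([.438,.283,.30],-45,0)
delta([.438,.283,.30],-7.9,0)
E
```

```text
t 10.7 q [ 0.54 -0.   -0.23  2.41  1.22  0.39 -1.54] d [ 22.8 608.2  88.3] [ 0.546  0.424 -0.024]
t 10.7 q [ 0.54 -0.   -0.23  2.41  1.22  0.39 -1.54] d [ 22.8 608.2  88.3] [0.389 0.584 0.597]
```

>>> drive_tool:
  commands:
    - {"hand": 0, "translation": [5, 0, 40], "angular": [0.1, 0.08, 0]}
    - {"hand": 0, "translation": [10, 0, 80], "angular": [0.2, 0.16, 0]}
    - {"hand": 0, "translation": [15, 0, 120], "angular": [0.32, 0.25, -0.01]}
    - {"hand": 0, "translation": [20, 10, 170], "angular": [0.43, 0.34, -0.02]}
    - {"hand": 0, "translation": [30, 20, 210], "angular": [0.546, 0.424, -0.024]}
    - {"hand": 0, "translation": [40, 30, 240], "angular": [0.546, 0.424, -0.024]}
    - {"hand": 0, "translation": [50, 60, 260], "angular": [0.546, 0.424, -0.024]}
    - {"hand": 0, "translation": [60, 100, 260], "angular": [0.546, 0.424, -0.024]}
    - {"hand": 0, "translation": [80, 150, 260], "angular": [0.546, 0.424, -0.024]}
    - {"hand": 0, "translation": [100, 200, 260], "angular": [0.546, 0.424, -0.024]}
    - {"hand": 0, "translation": [110, 250, 260], "angular": [0.546, 0.424, -0.024]}
    - {"hand": 0, "translation": [120, 300, 260], "angular": [0.546, 0.424, -0.024]}

```text
t: 12.2
eef_pos: [0.5353, -0.0236, 0.4741]
tool_rot: [0.0, 0.924, 0.383, 0.0]
contact_force: [1.5, 0.5, 0.3]
gripper_width: 0.003
grasp_force: 0.0
```

```bash
python3 -c "
from delta import *
delta([.438,.283,.28],-7.9,0)"
```

```text
t 12.2 q [ 0.24  0.13 -0.35  1.45  0.05  1.57 -0.9 ] d [ -97.3  306.6 -194.1] [0.    0.001 0.647]
```

>>> drive_tool:
  commands:
    - {"hand": 0.5, "translation": [-5, 50, 0], "angular": [0, 0, 0.1]}
    - {"hand": 0.5, "translation": [-10, 100, 0], "angular": [0, 0, 0.2]}
    - {"hand": 0.5, "translation": [-25, 150, 0], "angular": [0, 0, 0.32]}
    - {"hand": 0.5, "translation": [-45, 200, -40], "angular": [0, 0, 0.43]}
    - {"hand": 0.5, "translation": [-65, 250, -80], "angular": [0, 0, 0.54]}
    - {"hand": 0.5, "translation": [-85, 290, -120], "angular": [0, 0, 0.647]}
    - {"hand": 0.5, "translation": [-97, 307, -160], "angular": [0, 0, 0.647]}
    - {"hand": 0.5, "translation": [-97, 307, -194], "angular": [0, 0, 0.647]}
    - {"hand": 0.5, "translation": [-97, 307, -194], "angular": [0, 0, 0.647]}
    - {"hand": 0.5, "translation": [-97, 307, -194], "angular": [0, 0, 0.647]}

```text
t: 13.45
eef_pos: [0.4387, 0.2805, 0.2812]
tool_rot: [0.001, 0.755, 0.655, 0.001]
contact_force: [-0.2, -0.0, -0.8]
gripper_width: 0.505
grasp_force: 0.0
```

Run:
```python
from delta import *
delta([.438,.283,.28],-7.9,0)
m,im=snap('wrist','w5.png')
print(m['fx'],m['cx'],m['cy'],ray(m,(m['cx'],m['cy']),True), bot.get_obs()['gripper_width'])
for n in('tree_top','tree','house','bell','rack'):
    for r in bot.find_in('wrist',n)[:3]: print(n,round(r['score'],2),np.round(r['position']),[atz(m,r['position'],z,True).round(3).tolist() for z in (.13,.012)])
```

```text
t 13.45 q [-0.12  0.22 -0.65  1.8   0.14  1.17 -0.96] d [-0.7  2.5 -1.2] [0.    0.002 0.003]
325.19226210127806 281.78274967223956 211.97172844491823 (array([0.44693438, 0.34638945, 0.44672585]), array([-0.03503582, -0.26071436, -0.96478003])) 0.500045439898431
tree_top 0.71 [196. 221.] [[0.346, 0.264, 0.13], [0.308, 0.233, 0.012]]
tree_top 0.38 [395. 284.] [[0.552, 0.158, 0.13], [0.591, 0.088, 0.012]]
tree_top 0.22 [319. 169.] [[0.478, 0.299, 0.13], [0.49, 0.281, 0.012]]
tree 0.91 [285. 175.] [[0.444, 0.298, 0.13], [0.443, 0.28, 0.012]]
tree 0.91 [194. 216.] [[0.345, 0.27, 0.13], [0.307, 0.241, 0.012]]
house 0.61 [407. 180.] [[0.569, 0.276, 0.13], [0.615, 0.25, 0.012]]
bell 0.91 [348. 178.] [[0.505, 0.286, 0.13], [0.527, 0.264, 0.012]]
bell 0.7 [450. 288.] [[0.626, 0.135, 0.13], [0.693, 0.057, 0.012]]
rack 0.86 [320. 170.] [[0.479, 0.298, 0.13], [0.49, 0.28, 0.012]]
```

View pics/w5.png

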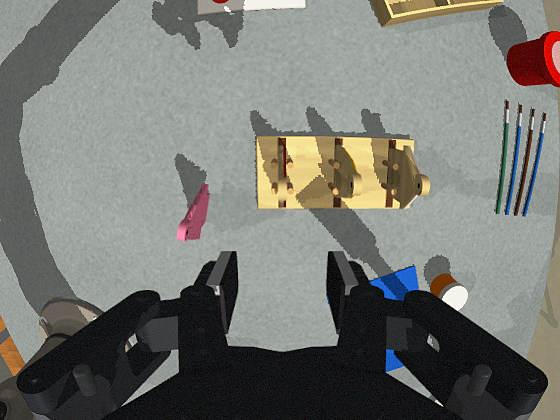

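The wrist view shows the rack at (257..414, 136..209) with the tree in its left place at about (282,180). The pink look-alike is at (195,215), outside the rack. The fingertips are at rows from about 252, which agrees with tips about 25–30 mm above TCP while half open. Next I'll refine the rack and tree positions numerically.

Run:
```python
from delta import *
m=bot.camera_model('wrist'); im=cv2.imread('pics/w5.png')
hsv=cv2.cvtColor(im,cv2.COLOR_BGR2HSV)
w=cv2.inRange(hsv,(12,60,60),(32,255,255)); w[:125]=0; w[220:]=0; w[:,:240]=0; w[:,425:]=0
w=cv2.morphologyEx(w,cv2.MORPH_CLOSE,np.ones((5,5)))
c=max(cv2.findContours(w,0,2)[0],key=cv2.contourArea)
P=np.array([atz(m,p[0],.012,True)[:2] for p in c.astype(float)],np.float32)*1000
print(cv2.minAreaRect(P),cv2.boundingRect(c))
for n,px in dict(ll=(257.5,208.5),lt=(258,136.5),rb=(400,209),rt=(413,137.5)).items(): print(n,atz(m,px,.012,True).round(4))
for r in bot.outline_of('wrist','tree')[:2]:
    ys,xs=np.nonzero(r['pixels']); print(r['score'],xs.min(),xs.max(),ys.min(),ys.max())
    for y in range(ys.min(),ys.max()+1,4): print(y,xs[ys==y].min(),xs[ys==y].max(),end='; ')
    print()
def projf(P):
    V=np.array(m['view']); x=V[:3,:3]@np.array(P)+V[:3,3]; d=np.array([x[0],-x[1],-x[2]]); th=np.arctan2(np.hypot(*d[:2]),d[2]); k=th/np.hypot(*d[:2])
    return np.array([m['cx']+m['fx']*k*d[0],m['cy']+m['fy']*k*d[1]])
for p in ((.438,.283,.13),(.438,.283,.1),(.438,.283,.012),(.438-.0055,.283-.04,.012),(.438+.0055,.283+.04,.012)): print(p,projf(p).round(1))
```

```text
((524.7352905273438, 270.90740966796875), (99.93518829345703, 242.04092407226562), 81.85343170166016) (256, 136, 169, 73)
ll [0.3987 0.2378 0.012 ]
lt [0.4148 0.3352 0.012 ]
rb [0.6009 0.208  0.012 ]
rt [0.6282 0.3086 0.012 ]
0.66 177 208 185 240
185 203 206; 189 201 206; 193 198 207; 197 195 208; 201 194 207; 205 191 207; 209 189 207; 213 187 206; 217 184 205; 221 182 204; 225 179 202; 229 178 200; 233 177 199; 237 177 199; 
0.58 277 286 145 206
145 279 281; 149 278 284; 153 278 285; 157 278 285; 161 278 285; 165 278 285; 169 278 286; 173 278 286; 177 278 285; 181 278 286; 185 278 286; 189 277 286; 193 278 286; 197 278 286; 201 278 285; 205 279 283; 
(0.438, 0.283, 0.13) [280.9 189.4]
(0.438, 0.283, 0.1) [280.9 184. ]
(0.438, 0.283, 0.012) [281.  172.3]
(0.4325, 0.24299999999999997, 0.012) [281.2 201.4]
(0.4435, 0.32299999999999995, 0.012) [280.7 142.3]
```

>>> drive_tool:
  commands:
    - {"hand": 0.5, "translation": [1, 1, -50], "angular": [0, 0, 0]}
    - {"hand": 0.5, "translation": [1, 1, -100], "angular": [0, 0, 0]}
    - {"hand": 0.5, "translation": [1, 1, -140], "angular": [0, 0, 0]}
    - {"hand": 0.5, "translation": [1, 1, -165], "angular": [0, 0, 0]}
    - {"hand": 0.5, "translation": [1, 1, -185], "angular": [0, 0, 0]}
    - {"hand": 0.5, "translation": [1, 1, -206], "angular": [0, 0, 0]}
    - {"hand": 0.5, "translation": [1, 1, -206], "angular": [0, 0, 0]}

```text
t: 14.68
eef_pos: [0.4387, 0.2796, 0.0724]
tool_rot: [0.0, 0.756, 0.655, -0.002]
contact_force: [-1.2, -0.2, -0.1]
gripper_width: 0.498
grasp_force: 0.0
```

Run:
```python
from delta import *
delta([.440,.282,.075],-7.9,0)
m,im=snap('wrist','w6.png'); m2,i2=snap('scene','s6.png'); print(bot.get_obs()['contact_force'])
a=cv2.resize(im[130:330,180:380,::-1],(480,480)); b=cv2.resize(i2[120:220,260:360,::-1],(480,480)) if False else cv2.resize(i2[135:235,275:375,::-1],(320,480))
cv2.imwrite('pics/g6.png',np.hstack([a,b]))
```

```text
t 14.68 q [-0.23  0.47 -0.57  2.01  0.36  0.77 -1.16] d [1.3 2.4 2.6] [ 0.003 -0.002  0.005]
[-0.66554643  0.77327052  0.59704117]
```

View pics/g6.png

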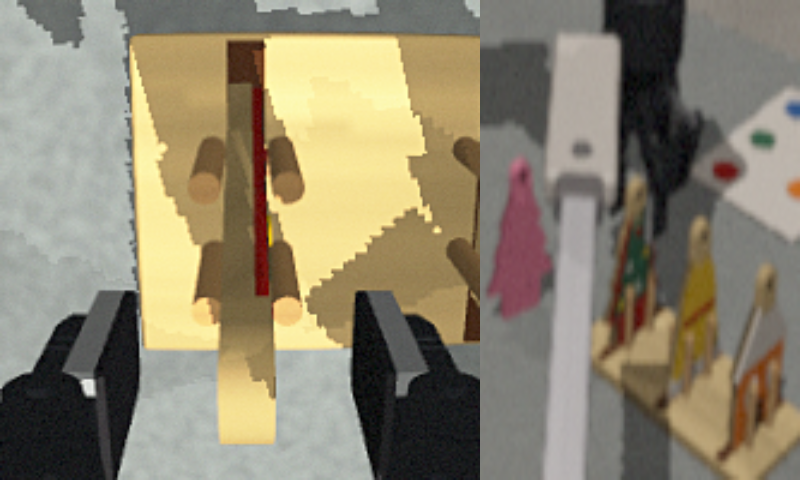

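The view shows the tab at columns 220–275, midway between the pads (137 and 352), with the tips about 23 mm below the tab top. The place is right, so I'll grip and lift.

>>> drive_tool:
  commands:
    - {"hand": 0, "translation": [0, 0, 0], "angular": [0, 0, 0]}
    - {"hand": 0, "translation": [0, 0, 0], "angular": [0, 0, 0]}
    - {"hand": 0, "translation": [0, 0, 0], "angular": [0, 0, 0]}
    - {"hand": 0, "translation": [0, 0, 0], "angular": [0, 0, 0]}
    - {"hand": 0, "translation": [0, 0, 0], "angular": [0, 0, 0]}
    - {"hand": 0, "translation": [0, 0, 0], "angular": [0, 0, 0]}
  force: 40

```text
t: 15.52
eef_pos: [0.44, 0.2808, 0.0744]
tool_rot: [0.001, 0.756, 0.655, 0.001]
contact_force: [-0.9, -0.9, 6.6]
gripper_width: 0.1
grasp_force: 40.0
```

>>> drive_tool:
  commands:
    - {"hand": 0, "translation": [0, 0, 15], "angular": [0, 0, 0]}
    - {"hand": 0, "translation": [0, 0, 30], "angular": [0, 0, 0]}
    - {"hand": 0, "translation": [0, 0, 50], "angular": [0, 0, 0]}
    - {"hand": 0, "translation": [0, 0, 70], "angular": [0, 0, 0]}
    - {"hand": 0, "translation": [0, 0, 100], "angular": [0, 0, 0]}
    - {"hand": 0, "translation": [0, 0, 140], "angular": [0, 0, 0]}
    - {"hand": 0, "translation": [0, 0, 190], "angular": [0, 0, 0]}
    - {"hand": 0, "translation": [0, 0, 190], "angular": [0, 0, 0]}

```text
t: 16.52
eef_pos: [0.4411, 0.2823, 0.2685]
tool_rot: [0.001, 0.756, 0.655, 0.004]
contact_force: [-0.2, -0.2, -0.8]
gripper_width: 0.099
grasp_force: 39.1
```

Run:
```python
from delta import *
delta([.55,.1,.56],20,0)
m,im=snap('scene','s7.png')
o=bot.get_obs();print(o['eef_pos'],o['gripper_width'],o['grasp_force'])
for n in('tree','bell','house'):
    for r in bot.find_in('scene',n)[:3]: print(n,round(r['score'],2),np.round(r['position']))
print('pred tree centre',proj(m,o['eef_pos']+[.001,.002,-.001]),proj(m,o['eef_pos']+[.001,.002,.058]),proj(m,o['eef_pos']+[.001,.002,-.06]))
```

```text
t 16.52 q [-0.12  0.23 -0.66  1.81  0.16  1.14 -0.98] d [ 108.9 -182.3  291.5] [-0.005  0.007  0.491]
[0.44018911 0.28114986 0.26606851] 0.0985930190377639 39.1411327914102
tree 0.72 [327. 138.]
tree 0.65 [288. 187.]
bell 0.78 [342. 200.]
bell 0.37 [348. 268.]
house 0.64 [360. 208.]
house 0.29 [344. 217.]
pred tree centre [327.31848911 130.62615092] [328.69908705 110.86866098] [326.01766229 149.24205076]
```

>>> drive_tool:
  commands:
    - {"hand": 0, "translation": [0, 0, 40], "angular": [0, 0, 0]}
    - {"hand": 0, "translation": [5, -10, 85], "angular": [0, 0, 0.05]}
    - {"hand": 0, "translation": [15, -25, 130], "angular": [0, 0, 0.1]}
    - {"hand": 0, "translation": [30, -45, 175], "angular": [0, 0, 0.2]}
    - {"hand": 0, "translation": [45, -65, 220], "angular": [0, 0, 0.3]}
    - {"hand": 0, "translation": [60, -85, 260], "angular": [0, 0, 0.4]}
    - {"hand": 0, "translation": [70, -120, 285], "angular": [0, 0, 0.5]}
    - {"hand": 0, "translation": [75, -170, 290], "angular": [0, 0, 0.6]}
    - {"hand": 0, "translation": [75, -220, 290], "angular": [0, 0, 0.7]}
    - {"hand": 0, "translation": [65, -270, 290], "angular": [0, 0, 0.8]}
    - {"hand": 0, "translation": [50, -320, 290], "angular": [0, 0, 0.9]}
    - {"hand": 0, "translation": [30, -370, 290], "angular": [0, 0, 0.95]}

```text
t: 18.23
eef_pos: [0.4688, -0.0914, 0.5519]
tool_rot: [-0.001, 0.371, 0.929, 0.0]
contact_force: [1.5, -0.9, 0.0]
gripper_width: 0.099
grasp_force: 39.1
```

Run:
```python
from delta import *
delta([.43,-.17,.50],70,0)
delta([.433,-.165,.25],70,52)
```

```text
t 18.23 q [ 0.49  0.04 -0.45  1.38  0.02  1.73  0.86] d [-38.8 -78.6 -51.9] [-0.    -0.002  0.412]
t 18.23 q [ 0.49  0.04 -0.45  1.38  0.02  1.73  0.86] d [ -35.8  -73.6 -301.9] [ 0.776 -0.483  0.382]
```

>>> drive_tool:
  commands:
    - {"hand": 0, "translation": [-10, -25, 0], "angular": [0, 0, 0.1]}
    - {"hand": 0, "translation": [-20, -50, -20], "angular": [0, 0, 0.2]}
    - {"hand": 0, "translation": [-30, -75, -50], "angular": [0, 0, 0.3]}
    - {"hand": 0, "translation": [-38, -100, -90], "angular": [0, 0, 0.412]}
    - {"hand": 0, "translation": [-38, -100, -135], "angular": [0, 0, 0.412]}
    - {"hand": 0, "translation": [-38, -100, -180], "angular": [0, 0, 0.412]}
    - {"hand": 0, "translation": [-38, -100, -225], "angular": [0, 0, 0.412]}
    - {"hand": 0, "translation": [-38, -100, -260], "angular": [0, 0, 0.412]}
    - {"hand": 0, "translation": [-38, -100, -260], "angular": [0, 0, 0.412]}

```text
t: 19.35
eef_pos: [0.429, -0.1888, 0.2902]
tool_rot: [-0.003, 0.174, 0.985, 0.001]
contact_force: [0.1, -0.2, -0.5]
gripper_width: 0.104
grasp_force: 39.1
```

Run:
```python
from delta import *
delta([.46,-.16,.22],70,54)
```

```text
t 19.35 q [ 0.63  0.08 -0.36  1.9   0.03  1.17  1.47] d [ 31.   28.8 -70.2] [ 0.882 -0.329 -0.002]
```

>>> drive_tool:
  commands:
    - {"hand": 0, "translation": [4, 4, -8], "angular": [0.12, -0.045, 0]}
    - {"hand": 0, "translation": [8, 8, -18], "angular": [0.25, -0.09, 0]}
    - {"hand": 0, "translation": [12, 12, -28], "angular": [0.38, -0.14, 0]}
    - {"hand": 0, "translation": [16, 16, -38], "angular": [0.5, -0.19, 0]}
    - {"hand": 0, "translation": [20, 20, -48], "angular": [0.63, -0.235, 0]}
    - {"hand": 0, "translation": [25, 25, -58], "angular": [0.76, -0.285, 0]}
    - {"hand": 0, "translation": [31, 29, -70], "angular": [0.882, -0.329, 0]}
    - {"hand": 0, "translation": [31, 29, -70], "angular": [0.882, -0.329, 0]}
    - {"hand": 0, "translation": [31, 29, -70], "angular": [0.882, -0.329, 0]}

```text
t: 20.48
eef_pos: [0.4633, -0.1608, 0.2248]
tool_rot: [0.083, 0.155, 0.878, 0.445]
contact_force: [-0.5, 1.2, -0.4]
gripper_width: 0.101
grasp_force: 39.3
```

Run:
```python
from delta import *
delta([.574,-.010,.175],70,54)
o,C=cur();print(o['eef_pos'],C.as_matrix().round(3))
lamp('top8.png')
```

```text
t 20.48 q [ 1.01  0.47 -0.32  1.93 -0.77  1.26  2.34] d [110.7 150.8 -49.8] [0.005 0.006 0.004]
[ 0.46326031 -0.16084029  0.22484233] [[-0.938  0.198  0.284]
 [ 0.346  0.556  0.756]
 [-0.008  0.807 -0.59 ]]
0.88 ((656.7266235351562, -126.75555419921875), (50.00177764892578, 422.34417724609375), 34.58740234375) [[516.0, 33.0], [756.0, -315.0], [797.0, -286.0], [557.0, 61.0]] (226, 84, 176, 120)
```

>>> drive_tool:
  commands:
    - {"hand": 0, "translation": [10, 14, -20], "angular": [0, 0, 0]}
    - {"hand": 0, "translation": [28, 38, -40], "angular": [0, 0, 0]}
    - {"hand": 0, "translation": [46, 62, -55], "angular": [0, 0, 0]}
    - {"hand": 0, "translation": [64, 86, -64], "angular": [0, 0, 0]}
    - {"hand": 0, "translation": [80, 108, -67], "angular": [0, 0, 0]}
    - {"hand": 0, "translation": [94, 127, -68], "angular": [0, 0, 0]}
    - {"hand": 0, "translation": [104, 141, -68], "angular": [0, 0, 0]}
    - {"hand": 0, "translation": [110, 149, -68], "angular": [0, 0, 0]}
    - {"hand": 0, "translation": [110, 149, -68], "angular": [0, 0, 0]}
    - {"hand": 0, "translation": [110, 149, -68], "angular": [0, 0, 0]}

```text
t: 21.82
eef_pos: [0.5723, -0.0126, 0.1553]
tool_rot: [0.083, 0.156, 0.877, 0.446]
contact_force: [-0.7, -0.2, 0.0]
gripper_width: 0.102
grasp_force: 39.4
```

Run:
```python
from delta import *
delta([.573,-.012,.157],70,54)
o,C=cur();print(o['eef_pos'],C.as_matrix()[:,2].round(3),o['contact_force'],o['joint_vel'].round(3),o['grasp_force'])
lamp('top9.png')
m,im=snap('scene','s9.png'); mw,iw=snap('wrist','w9.png')
for cam in('scene','wrist'):
  for n in ('tree','bell','house','jar_red','jar_orange'):
    for r in bot.find_in(cam,n)[:2]: print(cam,n,round(r['score'],2),np.round(r['position']))
tc=o['eef_pos']+C.as_matrix()[:,2]*.0034
print('pred centre',tc,proj(m,tc))
```

```text
t 21.82 q [ 0.77  0.58 -0.45  1.98 -0.95  0.92  2.31] d [0.7 0.6 1.7] [0.003 0.005 0.007]
[ 0.57228897 -0.01261931  0.1552619 ] [ 0.284  0.757 -0.589] [-0.70783479 -0.15093767  0.00908036] [ 0.005  0.003  0.001  0.003 -0.    -0.     0.001] 39.36012154474156
0.69 ((613.3577880859375, 35.855201721191406), (39.832008361816406, 32.9693603515625), 1.4891908168792725) [[593.0, 52.0], [594.0, 19.0], [634.0, 20.0], [633.0, 53.0]] (229, 150, 17, 20)
scene tree 0.75 [288. 184.]
scene tree 0.71 [308. 277.]
scene bell 0.64 [362. 208.]
scene bell 0.53 [344. 200.]
scene jar_red 0.63 [238. 270.]
scene jar_orange 0.81 [347. 268.]
wrist tree 0.77 [282. 248.]
wrist bell 0.82 [343.  61.]
wrist house 0.59 [346. 119.]
wrist jar_red 0.43 [299.  69.]
wrist jar_orange 0.57 [236. 251.]
pred centre [ 0.57325607 -0.01004642  0.15326065] [302.39632394 225.84027773]
```

Run:
```python
from delta import *
m=bot.camera_model('scene'); bot.read_camera('scene')
def bb(cam,n):
    for r in bot.outline_of(cam,n)[:3]:
        ys,xs=np.nonzero(r['pixels']); print(cam,n,round(r['score'],2),'x',xs.min(),xs.max(),'y',ys.min(),ys.max(),len(xs))
bb('scene','tree');bb('scene','light')
h=np.array([.764,-.286]);u=np.array([-.562,.827]);n=np.array([-.827,-.562])
print('light corners pred',[proj(m,np.append(h+r*u+s*n,z)).round().tolist() for r,s,z in((.4,.023,.346),(.4,-.023,.346),(.26,.023,.346),(.26,-.023,.346),(.4,-.023,.33))])
o,C=cur();M=C.as_matrix();p=o['eef_pos']
# tree in tool frame: tree z=-tool z, tree y=+-tool x
for a,b in ((0,0),(-59,0),(59,0),(59,30),(59,-30),(30,38),(30,-38)): print(a,b,proj(m,p+M[:,2]*(a+3.4)/1000+M[:,0]*b/1000).round())
def greens(f,box):
    im=cv2.imread('pics/'+f); hs=cv2.cvtColor(im,cv2.COLOR_BGR2HSV); g=cv2.inRange(hs,(40,60,30),(90,255,255))|cv2.inRange(hs,(0,130,50),(8,255,255))
    nn,l,st,ce=cv2.connectedComponentsWithStats(g); print(f,[(st[i].tolist(),ce[i].round().tolist()) for i in range(1,nn) if st[i,4]>25])
greens('s9.png',0);greens('w9.png',0);greens('top9.png',0)
```

```text
scene tree 0.54 x 281 296 y 168 199 304
scene tree 0.52 x 310 376 y 191 239 1270
scene tree 0.5 x 286 323 y 221 238 152
scene light 0.69 x 287 318 y 143 277 2334
scene light 0.51 x 353 370 y 191 227 313
scene light 0.36 x 310 377 y 192 238 1152
light corners pred [[297.0, 140.0], [317.0, 141.0], [293.0, 170.0], [317.0, 171.0], [317.0, 148.0]]
0 0 [303. 226.]
-59 0 [286. 220.]
59 0 [318. 231.]
59 30 [312. 225.]
59 -30 [325. 237.]
30 38 [302. 221.]
30 -38 [320. 236.]
s9.png [([3, 107, 10, 20, 35], [7.0, 117.0]), ([454, 202, 37, 42, 795], [470.0, 224.0]), ([309, 225, 14, 12, 53], [315.0, 231.0]), ([407, 245, 29, 25, 67], [421.0, 257.0]), ([230, 270, 17, 12, 122], [237.0, 276.0])]
w9.png [([285, 168, 6, 86, 310], [287.0, 213.0]), ([355, 198, 55, 43, 1524], [381.0, 217.0]), ([306, 217, 37, 38, 190], [323.0, 236.0])]
top9.png [([84, 68, 39, 39, 652], [104.0, 88.0]), ([146, 113, 52, 10, 76], [171.0, 118.0]), ([252, 189, 17, 12, 91], [261.0, 194.0]), ([20, 256, 9, 9, 71], [24.0, 260.0]), ([47, 259, 10, 10, 83], [51.0, 263.0])]
```

>>> drive_tool:
  commands:
    - {"hand": 0, "translation": [0, 0, 0], "angular": [0, 0, 0]}
    - {"hand": 0, "translation": [0, 0, 0], "angular": [0, 0, 0]}
    - {"hand": 0, "translation": [0, 0, 0], "angular": [0, 0, 0]}
    - {"hand": 0, "translation": [0, 0, 0], "angular": [0, 0, 0]}

```text
t: 23.18
eef_pos: [0.5725, -0.0116, 0.1555]
tool_rot: [0.082, 0.156, 0.877, 0.446]
contact_force: [-0.5, 0.5, -1.5]
gripper_width: 0.099
grasp_force: 39.4
```

```bash
python3 -c "
from station import bot
print(bot.hand_in())"
```

```text
the job is handed in; nothing more can be done
None
```

I handed the job in at about 23 s: the light panel is about 6 mm from over the mat's middle, and the green tree is held still under it, tipped back about 54° with its painted side up and its middle about 15 cm above the mat; hand-in returned no verdict.

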